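# Close the overload clutch of a belt drive

## Task

Put the clutch together: lay one steel ball from the blue strip in each of the two wells of the clutch base, then lift the round pressure plate out of its wooden stand, turn it until the four splines of its stem line up with the cross-shaped socket, and slide it fully home against the spring until the plate sits flat on the socket block. Finish while still holding the plate pressed down: do not let go, or the spring pushes it up again. Leave the screwdriver and the chisel where they lie.

Things in the scene. Friction and masses are not known exactly. Their poses are not given: they have to be found in the camera images.
- clutch_base: Fixed clutch base, 150 (x) x 134 mm, grey deck 36 mm above the worktop. Origin: centre of its underside, z up. In the middle a steel socket block, 40 x 40 mm, rises to 53 mm. The cross-shaped socket in it has four slots, 9 mm wide and reaching 15.5 mm out, along the base's x and y axes. Ball wells at y = +44 and -44 mm. A drive pulley sticks out at +x (to x = 101 mm, 46 mm high), 4 mm bolt heads at the corners.
- socket_mouth (a point): Centre of the top of the socket block, 53 mm above the worktop, axes as the base's. The plate's underside lies here when home.
- well_left (a point): Centre that a ball has when it lies in the well at the base's +y side: 39 mm above the worktop, 3 mm above the deck. The well is a flat-bottomed hole 28 mm wide and 9 mm deep.
- well_right (a point): The same for the well at the base's -y side.
- ball_a_center (a point): Centre of a loose steel ball, 24 mm diameter, 50 g. It starts 20 mm above the worktop in a 4 mm deep recess of the blue strip, its centre 8 mm above the strip's top. Its orientation means nothing. The two balls are alike.
- ball_b_center (a point): Centre of the other steel ball, the same.
- ball_strip: Fixed blue strip with two recesses for the balls, 40 mm (x) by 116 mm (y), 12 mm high; recesses at y = +32 and -32 mm. Origin at the centre of its underside, z up.
- stand: Fixed wooden stand of the plate, 90 x 90 x 40 mm with a round hole 37 mm wide right through, in which the plate's stem hangs freely. Origin at the centre of its underside, z up.
- plate_grip (a point): Centre of the square grip block (28 x 28 mm, 36 mm high) on the loose round pressure plate (116 mm diameter, 8 mm thick, about 0.4 kg). 26 mm above the plate's underside, 18 mm below the block's top; 66 mm above the worktop at the start. z up; x and y are square to the block's faces and run along the splines of the stem.
- plate_underside (a point): Centre of the plate's underside, axes as plate_grip; 40 mm above the worktop in the stand, 53 mm when home. Below it hangs the stem, 24 mm long, with four splines in a cross, 6 mm wide and reaching 14 mm out, narrowed over the last 4 mm. Any of the four quarter turns fits the socket.
- ejector (a joint): Brass spring ejector in the middle of the socket: 0 when up (tip 12 mm below the socket's top), 0.012 m when the plate is home. It pushes up with 6 N at first and 10 N at home; the plate's weight of about 4 N does not hold it down. The plate stops hard on the socket block.
- screwdriver: Yellow-handled screwdriver, 200 mm long, lying behind the work as a bystander; leave it alone.
- chisel: Chisel with a wooden handle, 248 mm long, lying at the back left as a bystander; leave it alone.
Not all that is in view belongs to the job. Leave any red look-alike of the part that bears plate_grip alone.

How it is judged (in metres and radians):
On the way, in this order (a step that is already met when the one before it is completed fails the run):
1. one ball lies released in each well (((distance between ball_a_center and well_left below 0.006 m and distance between ball_b_center and well_right below 0.006 m) or (distance between ball_a_center and well_right below 0.006 m and distance between ball_b_center and well_left below 0.006 m)) and contact force between the fingers and ball_a below 0.1 N and contact force between the fingers and ball_b below 0.1 N), for 0.2 s.
2. the splines have entered the slots (((distance between ball_a_center and well_left below 0.006 m and distance between ball_b_center and well_right below 0.006 m) or (distance between ball_a_center and well_right below 0.006 m and distance between ball_b_center and well_left below 0.006 m)) and horizontal distance between plate_underside and socket_mouth below 0.004 m and (angle between the x axis of plate_underside and the x axis of clutch_base, either way round below 0.15 rad or angle between the x axis of plate_underside and the y axis of clutch_base, either way round below 0.15 rad) and z of plate_underside in the frame of socket_mouth below 0.017 m), for 0.1 s.
At the end, for the whole second after the job is handed in: Each well holds one ball (centre within 6 mm of its seat); the plate is meshed (axis within 4 mm, splines within 0.15 rad of the slots), level within 0.06 rad and home to within 3 mm, the ejector pressed at least 9 mm, and the gripper's fingers still hold or press the plate (over 2 N) (((distance between ball_a_center and well_left below 0.006 m and distance between ball_b_center and well_right below 0.006 m) or (distance between ball_a_center and well_right below 0.006 m and distance between ball_b_center and well_left below 0.006 m)) and horizontal distance between plate_underside and socket_mouth below 0.004 m and (angle between the x axis of plate_underside and the x axis of clutch_base, either way round below 0.15 rad or angle between the x axis of plate_underside and the y axis of clutch_base, either way round below 0.15 rad) and z of plate_underside in the frame of socket_mouth below 0.003 m and value of joint ejector above 0.009 m and angle between plate_underside's own z axis and vertical below 0.06 rad and contact force between the fingers and pressure_plate above 2 N); the arm keeps its last pose, push and grip.
It fails at once if the screwdriver or the chisel was pushed more than 30 mm (distance of any of screwdriver, chisel from where it was at the start of the episode above 0.03 m).
It also fails if it takes over 51 s, if anything falls off the work surface, if the arm or the gripper's body presses on something with over 40 N, if the wrist force passes 120 N, or if a joint passes its speed limit or range.

## Robot

A 6-joint arm with a two-finger parallel gripper is mounted at the origin on a cart in front of the work surface, level with it; the furniture and walls round the work are solid. World frame = base frame: x ahead of the robot, y to its left, z up, the work surface at z = 0. Lengths are in mm, angles in rad, forces in N, time in s.
With the tool pointing down it reaches from about 350 to 875 mm from the base axis. Payload 4.2 kg.
Tool frame: the origin (TCP) lies between the finger pads; the fingertips stand 19 mm ahead of it and the grasp point (between the pads) is the TCP; y points along the fingers, z is the direction in which the jaws open and shut, and the axes are right-handed (so a half turn about y gives the same grasp; the last joint's range is limited). The gripper opens to 85 mm and grips with 20 to 120 N. Pads are 22 mm wide; open, the fingers measure 114 mm over their backs; the gripper's body (76 mm by 85 mm) begins 54 mm behind the grasp point. The pads swing forward as they close: fully open they stand 13 mm farther back than shut.
Start: joints at [-0.933, 0.385, 0.008, 0, -1.194, -0.259], TCP at [231.142, -580.666, 250.312] pointing down, gripper open.
Joint ranges: [-3.14, 3.14], [-1.21, 2.06], [-1.07, 1.41], [-3.16, 2.05], [-2.99, -0.16], [-3.1, 3.1]. Speed limits (rad/s): [2.79, 2.79, 3.14, 3.14, 3.14, 3.14].

## Interface

Orientations are given as a unit quaternion [x, y, z, w].
In Python, from bench import arm gives the robot as it stands.
- The arm moves only by the shell command python3 -m inch 'ROWS'. ROWS is JSON, a list of rows, each a list of 7 numbers: the opening, from 0 (shut) to 1 (fully open), then the shift along the tool's x, y, z in cm, then the turn, a rotation vector about the tool's x, y, z in degrees. A call has 1 to 20 rows; each row is the pose to reach, as a shift and turn from the pose commanded when the call began, along the tool's axes at that moment; what a row does not reach only later rows make up. A row lasts 1/12 s, in which the tool goes at most 41.7 mm and 7.16 degrees, less where a joint would pass 70% of its speed; a pose out of reach is approached as far as the arm can. A call with a gripper value outside its range is refused whole. The fingers move at their own pace and stop on an object; the grip force is fixed at half the most. Time passes only in rows, so rows that repeat a pose let the fingers close. It gives the time, the measured TCP pose, the force and the opening at its end, in the units of the state.
- arm.read_state(): the state, without advancing time (a new reading comes with each control period).
- arm.get_image(name): name is "scene" or "top"; returns the picture (400x640x3 uint8, red, green, blue); there is no depth.
- arm.camera_params(name): a dict with "fx", "fy", "cx", "cy" (pixels), "D" ([k1, k2, p1, p2, k3] as OpenCV has them; the pictures are not rectified), "rvec" (rotation vector, rad) and "tvec" (3), from world to camera coordinates, as OpenCV has them. Camera axes: x right, y down, z forward; pixel columns grow to the right and rows downward; lengths in mm; the calibration is good to about 2 mm. A picture is of the moment at which its call begins. camera_params takes no time and is no camera call.
- arm.job_done(): hands the job in, once; it reports no verdict.
Trained networks look in the newest picture that a camera, given by its name, has taken for a name from the list of things; names that differ only in an ending like _2 or _b are one class to them, and where a whole thing is asked for, a point or a joint stands for the part that bears it (a point fixed in the world has none). Each returns a list of dicts, best first, with "conf" (0 to 1); they miss things now and then, are a little off and sometimes report something else, mostly with a low value. They report only what shows in the picture. A call takes as long as a camera call. They do not tell look-alikes from the thing itself.
- arm.masks_of(label, camera): "mask" (400x640 bool, what is visible of it) and "extent" ([left, top, width, height] in pixels, round what is visible of it).
The state is a dict: "clock": time; "joints": joint angles; "joint_vel": joint speeds; "joint_efforts": joint torques, N m; "position": TCP position; "ee_rot": TCP orientation; "contact_force": force on the tool from outside, world axes, zero at the start; "wrist_torque": the same for the moment, N m; "gripper_width": finger opening in mm.
Only numpy, scipy, OpenCV 4.12 (cv2) and the standard library are available. Lean on these libraries where they do the work, as an engineer would, in place of code of your own. Each camera call takes 0.05 s, during which the arm holds its last target.

## Working session

There is one attempt and no reset: what is moved stays moved. The work goes in short steps, Python scripts to look and compute and a shell command to move; the robot and the scene stay as the last step left them, time stands still between calls to the robot, and variables do not carry over. Pictures are saved under pics/ and viewed, and the job is handed in when it is done.

```bash
mkdir -p pics; ls
python3 - <<'E'
from bench import arm
import cv2
for n in("scene","top"):
    im=arm.get_image(n); cv2.imwrite(f"pics/{n}0.png",im[:,:,::-1]); print(n,arm.camera_params(n))
print(arm.read_state())
E
```

```text
pics
scene {'fx': 413.55074193805245, 'fy': 413.55074193805245, 'cx': 325.3599974417627, 'cy': 199.3911508388851, 'D': array([-0.02599987,  0.        ,  0.        ,  0.        ,  0.        ]), 'rvec': array([ 0.85400473, -2.46996167,  1.20833194]), 'tvec': array([ 495.79898953,  263.89913656, 1010.86984475])}
top {'fx': 461.8771739936534, 'fy': 461.8771739936534, 'cx': 325.40102914293766, 'cy': 202.11454152053636, 'D': array([-0.04932462,  0.        ,  0.        ,  0.        ,  0.        ]), 'rvec': array([ 2.1494723 , -2.14053647,  0.15123044]), 'tvec': array([  68.32698004,  606.02426662, 1305.11994916])}
{'clock': 0.1, 'joints': array([-9.33418185e-01,  3.85497306e-01,  6.79285508e-03, -4.34373055e-04,
       -1.19402334e+00, -2.58580250e-01]), 'joint_vel': array([-0.00056487, -0.00266433,  0.00341179,  0.00150729,  0.00026363,
       -0.00079228]), 'joint_efforts': array([ 2.32318635e-04, -3.93318629e+01,  1.88928723e+01,  4.19795439e+00,
       -2.60478249e-03,  9.11639916e-06]), 'position': array([ 230.95929015, -580.24775363,  249.33227042]), 'ee_rot': array([-0.693795  , -0.1329032 ,  0.13323745,  0.69514964]), 'contact_force': array([-0.48384837,  0.28200093, -0.20722557]), 'wrist_torque': array([ 0.02035818, -0.01623464, -0.06159287]), 'gripper_width': 85.32178323730038}
```

View pics/scene0.png

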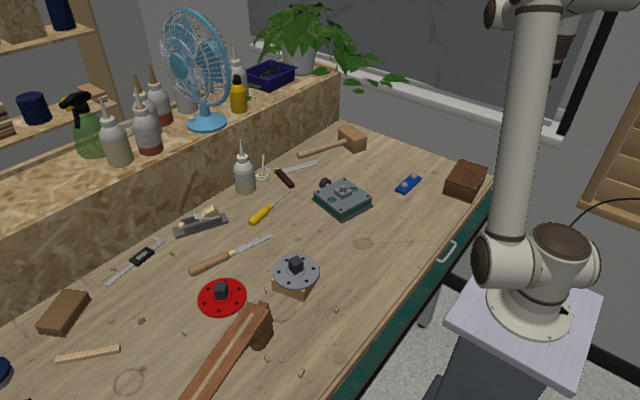

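View pics/top0.png

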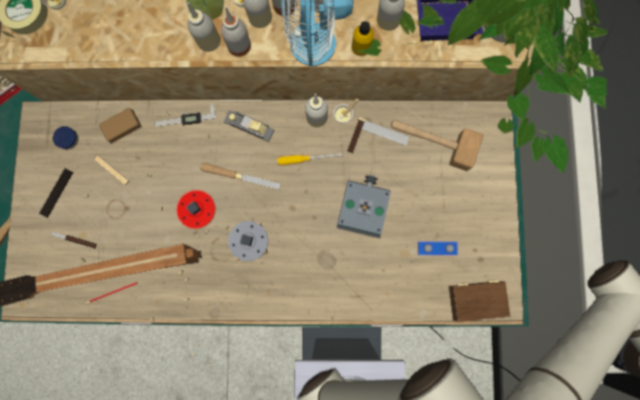

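The scene picture shows the plate (grey, 297,272) on its stand, a red decoy (221,296), the base (343,198) and the strip (408,183). The top picture shows the plate at (248,241), base at (364,208) and balls at (427,248) and (449,248).

```bash
cat > h.py <<'E'
from bench import arm
import numpy as np, cv2
from scipy.spatial.transform import Rotation as R
def cp(n):
    p=arm.camera_params(n); K=np.array([[p['fx'],0,p['cx']],[0,p['fy'],p['cy']],[0,0,1.]]); return K,np.array(p['D']),np.array(p['rvec']),np.array(p['tvec'])
def proj(n,P):
    K,D,r,t=cp(n); return cv2.projectPoints(np.atleast_2d(np.array(P,float)),r,t,K,D)[0][:,0]
def back(n,uv,z):
    K,D,r,t=cp(n); u=cv2.undistortPoints(np.array(uv,float).reshape(-1,1,2),K,D)[:,0]
    Rm=cv2.Rodrigues(r)[0]; C=-Rm.T@t; d=np.c_[u,np.ones(len(u))]@Rm
    return C+d*((z-C[2])/d[:,2])[:,None]
E
python3 - <<'E'
from h import *
for n in("scene","top"):
    for l,z in(("clutch_base",36),("ball_a_center",20),("ball_strip",12),("stand",40),("plate_grip",48),("screwdriver",10),("chisel",10)):
        for m in arm.masks_of(l,n)[:3]:
            if m['mask'].sum()==0: continue
            ys,xs=np.nonzero(m['mask']); c=[xs.mean(),ys.mean()]
            print(n,l,round(m['conf'],2),np.round(m['extent']),np.round(c,1),m['mask'].sum(),back(n,[c],z)[0].round(1))
    im=arm.get_image(n)
    np.save(f"pics/{n}.npy",im)
t=np.load("pics/top.npy")
a=cv2.resize(t[165:275,215:315],None,fx=5.5,fy=5.5,interpolation=cv2.INTER_CUBIC)
b=cv2.resize(t[165:265,325:465],None,fx=5.5,fy=5.5,interpolation=cv2.INTER_CUBIC)
s=np.load("pics/scene.npy")
c=cv2.resize(s[165:230,300:430],None,fx=6,fy=6,interpolation=cv2.INTER_CUBIC)
d=cv2.resize(s[240:310,250:345],None,fx=8,fy=8,interpolation=cv2.INTER_CUBIC)
for k,v in dict(a=a,b=b,c=c,d=d).items(): cv2.imwrite(f"pics/crop_{k}.png",v[:,:,::-1])
E
```

```text
scene clutch_base 0.97 [315. 178.  60.  45.] [342.3 198.9] 1686 [578.  -22.9  36. ]
scene ball_strip 0.81 [394. 178.  27.  18.] [407.9 185.4] 167 [ 467.5 -245.9   12. ]
scene stand 0.9 [274. 275.  36.  29.] [291.3 291.4] 351 [461.6 347.5  40. ]
scene stand 0.71 [393. 177.  30.  19.] [407.8 185.5] 241 [ 452.2 -208.5   40. ]
scene plate_grip 0.72 [275. 254.  45.  35.] [295.9 272. ] 1299 [488.2 299.7  48. ]
scene plate_grip 0.65 [198. 277.  48.  43.] [221.3 297.5] 1555 [571.9 466.8  48. ]
scene chisel 0.73 [188. 233.  83.  45.] [225.  256.1] 701 [696.  350.8  10. ]
scene chisel 0.28 [274. 257.  43.  37.] [295.8 272.3] 1397 [510.6 275.4  10. ]
top clutch_base 0.7 [339. 177.  51.  61.] [363.8 208.2] 2281 [589.4 -41.8  36. ]
top ball_a_center 0.73 [197. 162.  85.  24.] [236.2 175.3] 540 [689.5 339.5  20. ]
top ball_a_center 0.48 [422. 244.   9.   9.] [427.9 247.4] 57 [ 476.1 -230.8   20. ]
top ball_strip 0.97 [420. 241.  36.  14.] [438.1 247.5] 477 [ 476.  -262.7   12. ]
top plate_grip 0.88 [229. 222.  39.  36.] [247.8 240.6] 1209 [492.2 294.   48. ]
top plate_grip 0.66 [176. 192.  41.  36.] [195.6 209. ] 1149 [583.3 449.7  48. ]
top screwdriver 0.68 [276. 155.  65.  11.] [298.2 159. ] 334 [742.7 154.2  10. ]
top screwdriver 0.25 [229. 222.  38.  38.] [247.8 241.1] 1214 [492.8 300.6  10. ]
top chisel 0.64 [197. 164.  84.  26.] [238.4 176. ] 591 [689.6 334.7  10. ]
top chisel 0.58 [279. 155.  66.  12.] [298.7 159. ] 336 [742.8 152.8  10. ]
top chisel 0.46 [337. 177.  53.  57.] [363.8 207.7] 2344 [594.3 -43.9  10. ]
```

View pics/crop_a.png

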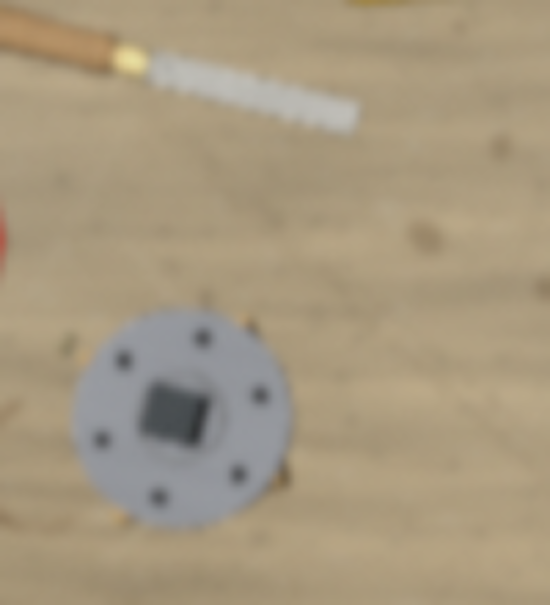

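View pics/crop_b.png

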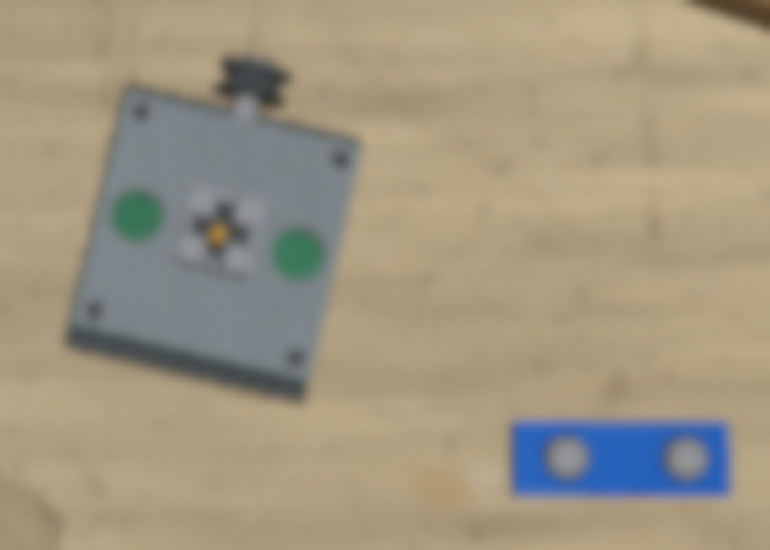

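View pics/crop_c.png

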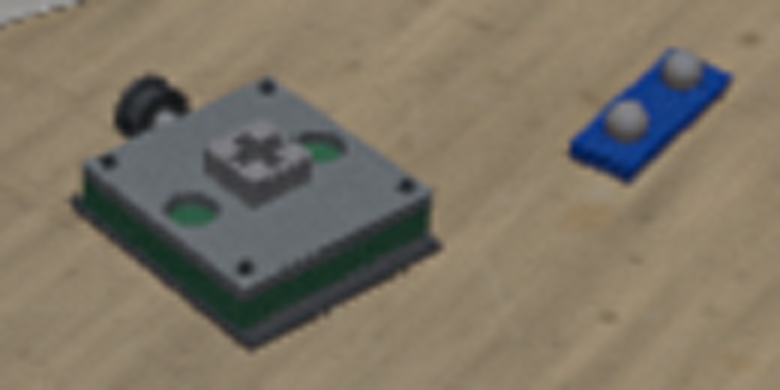

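View pics/crop_d.png

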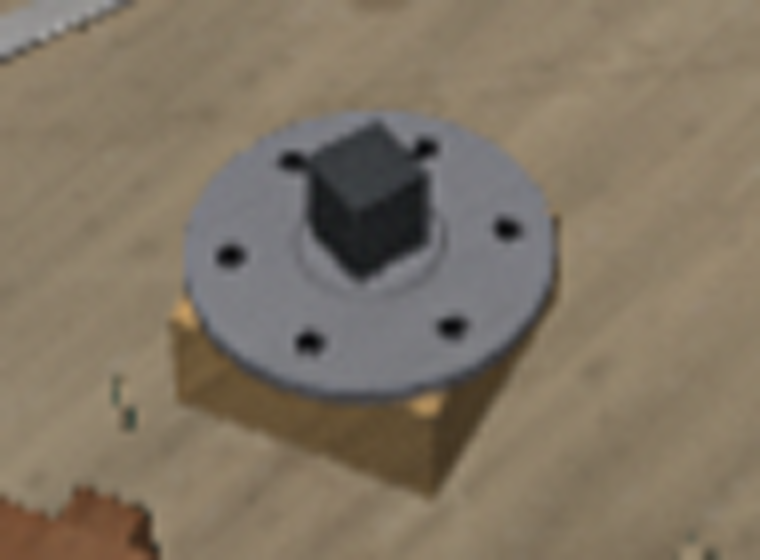

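Run:
```python
from h import *
def full(pts,s,ox,oy): return (np.array(pts,float)+.5)/s-.5+[ox,oy]
np.set_printoptions(precision=1,suppress=True)
bt=full([(140,112),(341,160),(295,358),(94,310)],5.5,325,165)
bs=full([(109,161),(267,87),(406,186),(245,268)],6,300,165)
for n,b in(("top",bt),("scene",bs)):
    P=back(n,b,40); print(n,"bolts",P[:,:2].tolist(),P.mean(0)); 
    e=[np.linalg.norm(P[i]-P[(i+1)%4]) for i in range(4)]; print(e)
# order: top: TL,TR,BR,BL = (+x,+y),(+x,-y),(-x,-y),(-x,+y)
P=back("top",bt,40); d=P[0]+P[1]-P[2]-P[3]; l=P[0]+P[3]-P[1]-P[2]; print("yaw top",np.degrees(np.arctan2(d[1],d[0])),np.degrees(np.arctan2(l[1],l[0]))-90)
# scene: left=? (109,161) near pulley; pulley at +x
P=back("scene",bs,40); d=P[0]+P[1]-P[2]-P[3]; l=P[0]+P[3]-P[1]-P[2]; print("yaw sc",np.degrees(np.arctan2(d[1],d[0])),np.degrees(np.arctan2(l[1],l[0]))-90)
print("wells top",back("top",full([(137,215),(299,253)],5.5,325,165),31)); print("wells sc",back("scene",full([(192,210),(322,148)],6,300,165),31))
print("cross top",back("top",full([(219,232)],5.5,325,165),52),"sc",back("scene",full([(259,150)],6,300,165),53))
print("balls top",back("top",full([(567,457),(686,460)],5.5,325,165),20)); print("balls sc",back("scene",full([(627,121),(684,70)],6,300,165),20))
print("strip top",back("top",full([(512,422),(728,422),(728,495),(512,495)],5.5,325,165),12))
ht=full([(124,360),(203,338),(261,395),(239,474),(160,497),(102,440)],5.5,215,165)
hs=full([(291,161),(426,149),(507,229),(453,327),(310,342),(231,256)],8,250,240)
for n,h in(("top",ht),("scene",hs)):
    P=back(n,h,48); print(n,"holes",P.mean(0),np.degrees(np.arctan2(*(P-P.mean(0))[:,[1,0]].T)),np.linalg.norm(P-P.mean(0),axis=1))
print("block top", back("top",full([(156,381),(208,396),(191,446),(141,432)],5.5,215,165),84))
print("block sc", back("scene",full([(310,168),(378,122),(431,166),(360,208)],8,250,240),84))
```

```text
top bolts [[657.6508796450502, -1.4917712314858136], [632.0424368392553, -108.81900145362269], [525.9705178433173, -82.96631260759696], [551.0466322082542, 23.212647928181788]] [591.7 -42.5  40. ]
[np.float64(110.34005025417217), np.float64(109.17698255607839), np.float64(109.0998770489768), np.float64(109.4293100480039)]
scene bolts [[657.0199802897164, -0.6981780434475695], [631.745012281227, -107.16011170797151], [524.8025570510904, -80.99626661528362], [550.5887215109374, 25.40261169401083]] [591.  -40.9  40. ]
[np.float64(109.42105522896249), np.float64(110.09648278071349), np.float64(109.4789823803013), np.float64(109.58496279213877)]
yaw top -13.372080965413463 -13.354334221886916
yaw sc -13.763279806528836 -13.489252658788388
wells top [[603.2  -0.1  31. ]
 [583.  -86.8  31. ]]
wells sc [[605.3  -4.4  31. ]
 [583.5 -90.8  31. ]]
cross top [[591.4 -42.3  52. ]] sc [[592.3 -43.6  53. ]]
balls top [[ 475.1 -230.1   20. ]
 [ 473.7 -294.    20. ]]
balls sc [[ 474.7 -230.5   20. ]
 [ 473.5 -294.6   20. ]]
strip top [[ 494.2 -202.6   12. ]
 [ 494.5 -319.5   12. ]
 [ 455.3 -318.2   12. ]
 [ 455.1 -201.7   12. ]]
top holes [492.6 294.7  48. ] [  46.2  -13.8  -74.1 -133.6  166.4  106.4] [43.2 42.9 43.2 42.8 42.9 43.2]
scene holes [493.  294.5  48. ] [ -13.9  -73.9 -133.9  166.4  106.1   46.2] [43.2 43.  42.9 43.  43.2 43. ]
block top [[508.8 302.1  84. ]
 [501.3 275.2  84. ]
 [475.8 283.3  84. ]
 [482.7 309.   84. ]]
block sc [[504.9 307.3  84. ]
 [501.4 279.8  84. ]
 [476.8 283.7  84. ]
 [482.4 310.1  84. ]]
```

Both cameras agree to 1–2 mm: base centre (591.5,-42), yaw -13.5°; balls (475,-230), (473.6,-294); plate (492.8,294.6). Next I'll work out the tool axes and the first move.

```bash
cat >> h.py <<'E'
def plan(tgt,jaw,pos=None,q=None):
    """shift (tool cm) and turn (deg) to TCP tgt, tool y down, jaw(z) at world yaw jaw deg (mod 180, nearest)"""
    s=arm.read_state(); pos=s['position'] if pos is None else np.array(pos); q=s['ee_rot'] if q is None else q
    Rm=R.from_quat(q).as_matrix()
    best=None
    for k in(0,180):
        a=np.radians(jaw+k); z=np.array([np.cos(a),np.sin(a),0]); y=np.array([0,0,-1.]); x=np.cross(y,z)
        rv=R.from_matrix(Rm.T@np.c_[x,y,z]).as_rotvec(degrees=True)
        if best is None or np.linalg.norm(rv)<np.linalg.norm(best): best=rv
    print("pos",s['position'].round(1),"clock",round(s['clock'],2),"width",round(s['gripper_width'],1),"F",s['contact_force'].round(1),"j6",s['joints'][5].round(2))
    print("shift cm",(Rm.T@(np.array(tgt)-pos)/10).round(2),"turn",best.round(2),"down-in-tool",(Rm.T@[0,0,-1]).round(3),"jawyaw",np.degrees(np.arctan2(Rm[1,2],Rm[0,2])).round(2))
E
python3 - <<'E'
from h import *
print(R.from_quat(arm.read_state()['ee_rot']).as_matrix().round(3))
plan([475,-230.2,110],-1)
plan([475,-230.2,110],-1,pos=[231.142,-580.666,250.312])
E
```

```text
[[ 0.929 -0.    -0.37 ]
 [ 0.37  -0.     0.929]
 [-0.    -1.    -0.   ]]
pos [ 231.1 -580.7  250.3] clock 0.9 width 85.2 F [ 0.8 -0.2 -0.1] j6 -0.26
shift cm [35.62 14.03 23.54] turn [  0.  -67.3  -0. ] down-in-tool [0. 1. 0.] jawyaw 111.7
pos [ 231.1 -580.7  250.3] clock 0.9 width 85.2 F [ 0.8 -0.2 -0.1] j6 -0.26
shift cm [35.62 14.03 23.54] turn [  0.  -67.3  -0. ] down-in-tool [0. 1. 0.] jawyaw 111.7
```

```bash
sed -i 's/-0.0 //' h.py; python3 -m inch '[[0.7,36,14,23.5,0,-55,0],[0.7,36,14,23.5,0,-55,0],[0.7,36,14,23.5,0,-55,0],[0.7,36,14,23.5,0,-55,0],[0.7,36,14,23.5,0,-55,0],[0.7,36,14,23.5,0,-55,0],[0.7,36,14,23.5,0,-55,0],[0.7,36,14,23.5,0,-55,0],[0.7,36,14,23.5,0,-55,0],[0.7,36,14,23.5,0,-55,0],[0.7,36,14,23.5,0,-55,0],[0.7,36,14,23.5,0,-55,0],[0.7,36,14,23.5,0,-55,0],[0.7,36,14,23.5,0,-55,0]]'
python3 - <<'E'
from h import *
plan([475,-230.2,31],-13.5)
E
```

```text
clock: 2.07
position: [478.8, -229.1, 110.4]
ee_rot: [0.554, 0.439, -0.439, -0.554]
contact_force: [-0.6, -0.6, -0.2]
gripper_width: 60.1
pos [ 478.8 -229.1  110.4] clock 2.07 width 60.1 F [-0.6 -0.6 -0.2] j6 -0.09
shift cm [-0.19  7.94  0.35] turn [-0.    0.24 -0.01] down-in-tool [ 0.  1. -0.] jawyaw 166.74
```

```bash
python3 -m inch '[[0.7,-0.2,4,0.35,0,0.2,0],[0.7,-0.2,7,0.35,0,0.2,0],[0.7,-0.2,7.8,0.35,0,0.2,0],[0.7,-0.2,7.8,0.35,0,0.2,0]]'
python3 - <<'E'
from h import *
plan([475,-230.2,31],-13.5)
im=arm.get_image("scene"); cv2.imwrite("pics/s1.png",cv2.resize(im[140:230,350:470],None,fx=6,fy=6,interpolation=cv2.INTER_CUBIC)[:,:,::-1])
E
```

```text
clock: 2.4
position: [472.9, -231.2, 30.7]
ee_rot: [-0.554, -0.436, 0.438, 0.557]
contact_force: [0.1, -0.1, 0.8]
gripper_width: 59.6
pos [ 472.9 -231.2   30.7] clock 2.4 width 59.6 F [ 0.1 -0.1  0.8] j6 -0.09
shift cm [ 0.14 -0.03 -0.18] turn [-0.28 -0.11 -0.03] down-in-tool [ 0.     1.    -0.005] jawyaw 166.39
```

View pics/s1.png

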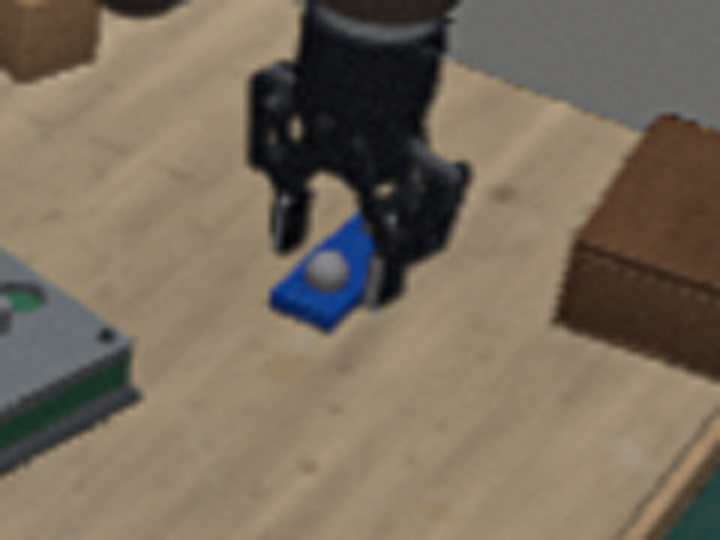

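The jaws straddle ball a (about 325,270 in the crop), so I'll close.

```bash
python3 -m inch '[[0,0,0,0,0,0,0],[0,0,0,0,0,0,0],[0,0,0,0,0,0,0],[0,0,0,0,0,0,0],[0,0,0,0,0,0,0],[0,0,0,0,0,0,0]]'
python3 - <<'E'
from h import *
for i in range(1): plan([475,-230.2,31],-13.5)
im=arm.get_image("scene"); cv2.imwrite("pics/s2.png",cv2.resize(im[140:230,350:470],None,fx=6,fy=6,interpolation=cv2.INTER_CUBIC)[:,:,::-1])
plan([475,-230.2,31],-13.5)
E
```

```text
clock: 2.95
position: [475.8, -230.6, 34.1]
ee_rot: [0.556, 0.439, -0.437, -0.554]
contact_force: [-1.1, 0.4, 7.0]
gripper_width: 20.3
pos [ 475.8 -230.6   34.1] clock 2.95 width 20.3 F [-1.1  0.4  7. ] j6 -0.09
shift cm [0.02 0.31 0.09] turn [ 0.16  0.05 -0.02] down-in-tool [0.    1.    0.003] jawyaw 166.55
pos [ 475.8 -230.6   34.1] clock 3.0 width 20.5 F [-1.2 -0.2  5.7] j6 -0.09
shift cm [0.02 0.31 0.09] turn [ 0.16  0.05 -0.02] down-in-tool [0.    1.    0.003] jawyaw 166.55
```

View pics/s2.png

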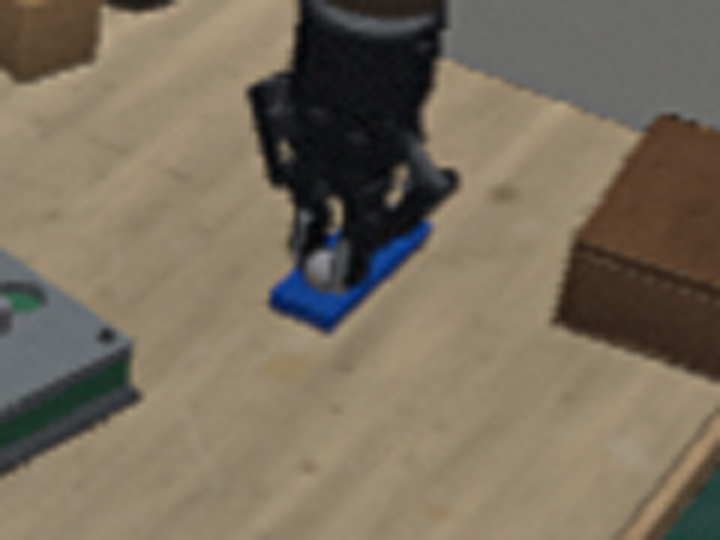

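```bash
python3 -m inch '[[0,0,-0.5,0,0,0,0],[0,0,-2,0,0,0,0],[0,0,-4,0,0,0,0],[0,0,-4,0,0,0,0]]'
python3 - <<'E'
from h import *
im=arm.get_image("scene"); cv2.imwrite("pics/s3.png",cv2.resize(im[120:210,350:470],None,fx=6,fy=6,interpolation=cv2.INTER_CUBIC)[:,:,::-1])
plan([475,-230.2,31],-13.5)
E
```

```text
clock: 3.33
position: [477.2, -230.8, 76.0]
ee_rot: [0.557, 0.44, -0.437, -0.553]
contact_force: [1.4, -0.7, -0.9]
gripper_width: 20.2
pos [ 476.4 -230.5   74.5] clock 3.38 width 20.5 F [ 0.6 -0.8 -0.7] j6 -0.09
shift cm [-0.    4.35  0.16] turn [0.3  0.02 0.02] down-in-tool [-0.     1.     0.005] jawyaw 166.52
```

View pics/s3.png

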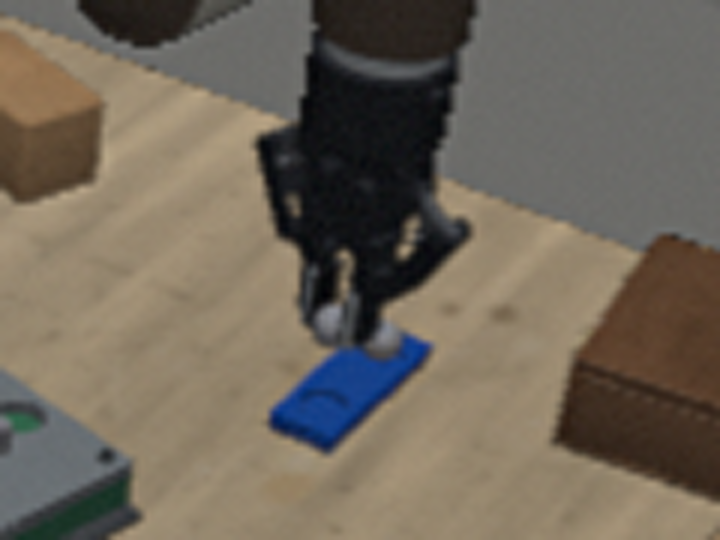

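Ball a is held (visible at about 328,325 in the crop). I'll get its height relative to the TCP by triangulating along the scene ray.

Run:
```python
from h import *
c=(np.array([[328,324]])+.5)/6-.5+[350,120]
for z in(55,60,65,70): print(z,back("scene",c,z)[0].round(1), proj("scene",[476,-230.5,z]).round(1),c)
im=arm.get_image("top"); cv2.imwrite("pics/t3.png",cv2.resize(im[200:290,380:500],None,fx=6,fy=6,interpolation=cv2.INTER_CUBIC)[:,:,::-1])
plan([475,-230.2,31],-13.5)
```

```text
55 [ 485.1 -240.3   55. ] [[405.2 175.9]] [[404.25       173.58333333]]
60 [ 482.1 -233.4   60. ] [[405.5 174.7]] [[404.25       173.58333333]]
65 [ 479.1 -226.6   65. ] [[405.7 173.4]] [[404.25       173.58333333]]
70 [ 476.1 -219.7   70. ] [[405.9 172.1]] [[404.25       173.58333333]]
pos [ 475.3 -230.3   73.2] clock 3.43 width 20.1 F [-0.5  0.3 -1.1] j6 -0.09
shift cm [-0.    4.22  0.04] turn [ 0.13 -0.01  0.03] down-in-tool [-0.     1.     0.002] jawyaw 166.49
```

View pics/t3.png

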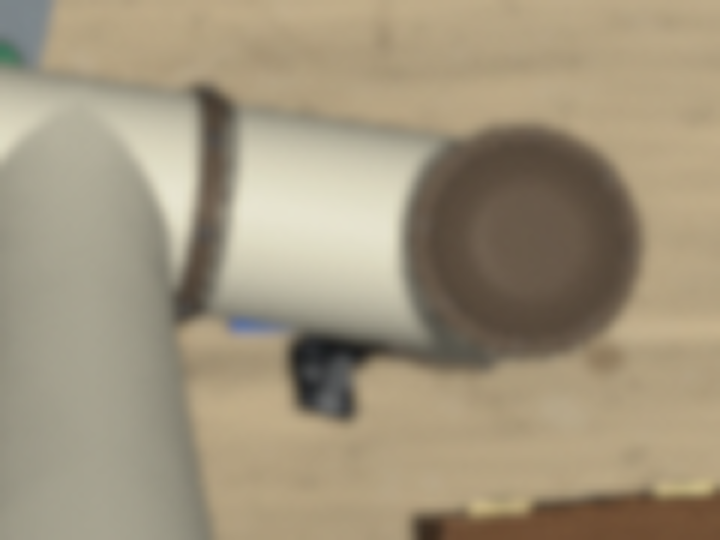

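```bash
cat >> h.py <<'E'
def cmd(rows):
    """dead-reckon commanded pose from the last rows of the calls so far"""
    q=np.array([-0.693795,-0.1329032,0.13323745,0.69514964]); 
    from math import atan2
    Rm=R.from_quat(q).as_matrix(); a=atan2(Rm[1,2],Rm[0,2]); z=np.array([np.cos(a),np.sin(a),0]); y=np.array([0,0,-1.]); Rm=np.c_[np.cross(y,z),y,z]
    p=np.array([231.142,-580.666,250.312])
    for r in rows:
        p=p+Rm@np.array(r[:3])*10; Rm=Rm@R.from_rotvec(r[3:],degrees=True).as_matrix()
    return p,R.from_matrix(Rm).as_quat()
E
python3 - <<'E'
from h import *
p,q=cmd([[36,14,23.5,0,-55,0],[-.2,7.8,.35,0,.2,0],[0,-4,0,0,0,0]]); print(p)
plan([601.8,0.8,105],-13.5,p,q)
plan([601.8,0.8,105],-13.5)
E
```

```text
[ 474.9076462  -230.37629586   72.312     ]
pos [ 475.3 -230.3   73.2] clock 3.43 width 20.1 F [-0.5  0.3 -1.1] j6 -0.09
shift cm [25.44 -3.27 -6.94] turn [-0.   -0.01 -0.  ] down-in-tool [ 0.  1. -0.] jawyaw 166.49
pos [ 475.3 -230.3   73.2] clock 3.43 width 20.1 F [-0.5  0.3 -1.1] j6 -0.09
shift cm [25.42 -3.15 -6.91] turn [ 0.13 -0.01  0.03] down-in-tool [-0.     1.     0.002] jawyaw 166.49
```

```bash
python3 -m inch '[[0,0,-3.5,0,0,0,0],[0,25.4,-3.5,-6.9,0,0,0],[0,25.4,-3.5,-6.9,0,0,0],[0,25.4,-3.5,-6.9,0,0,0],[0,25.4,-3.5,-6.9,0,0,0],[0,25.4,-3.5,-6.9,0,0,0],[0,25.4,-3.5,-6.9,0,0,0],[0,25.4,-3.5,-6.9,0,0,0],[0,25.4,-3.5,-6.9,0,0,0],[0,25.4,-1,-6.9,0,0,0],[0,25.4,0.8,-6.9,0,0,0],[0,25.4,0.8,-6.9,0,0,0]]'
python3 - <<'E'
from h import *
im=arm.get_image("scene"); cv2.imwrite("pics/s4.png",cv2.resize(im[130:230,290:400],None,fx=6,fy=6,interpolation=cv2.INTER_CUBIC)[:,:,::-1])
plan([601.8,.8,56],-13.5)
E
```

```text
clock: 4.43
position: [597.2, -0.8, 59.7]
ee_rot: [-0.554, -0.434, 0.44, 0.558]
contact_force: [-0.5, -0.9, -0.2]
gripper_width: 20.5
pos [598.7  -0.8  61.8] clock 4.48 width 20.1 F [-0.1 -0.4 -0.1] j6 -0.51
shift cm [ 0.23  0.57 -0.27] turn [-0.36 -0.07 -0.17] down-in-tool [ 0.003  1.    -0.006] jawyaw 166.43
```

View pics/s4.png

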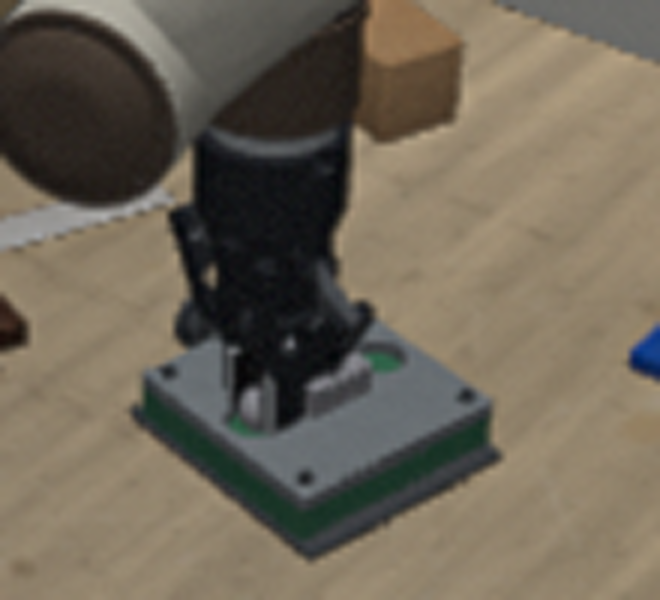

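The ball hangs just above the left well (about 250,405 in the crop). I'll lower it and release.

```bash
python3 -m inch '[[0,0,0.4,0,0,0,0],[0,0,0.8,0,0,0,0],[0,0,0.8,0,0,0,0]]'
python3 - <<'E'
from h import *
plan([601.8,.8,56],-13.5)
im=arm.get_image("scene"); cv2.imwrite("pics/s5.png",cv2.resize(im[160:220,300:380],None,fx=9,fy=9,interpolation=cv2.INTER_CUBIC)[:,:,::-1])
plan([601.8,.8,56],-13.5)
p,q=cmd([[36,14,23.5,0,-55,0],[-.2,7.8,.35,0,.2,0],[0,-4,0,0,0,0],[25.4,.8,-6.9,0,0,0],[0,.8,0,0,0,0]]); print(p)
E
```

```text
clock: 4.73
position: [601.1, 0.1, 56.5]
ee_rot: [-0.555, -0.438, 0.437, 0.555]
contact_force: [-1.2, 0.7, 0.7]
gripper_width: 20.2
pos [6.011e+02 1.000e-01 5.650e+01] clock 4.73 width 20.2 F [-1.2  0.7  0.7] j6 -0.51
shift cm [ 0.08  0.05 -0.05] turn [ 0.01 -0.04  0.01] down-in-tool [-0.  1.  0.] jawyaw 166.46
pos [6.013e+02 2.000e-01 5.670e+01] clock 4.78 width 20.0 F [-0.2 -0.7 -0.5] j6 -0.51
shift cm [ 0.07  0.07 -0.04] turn [ 0.03 -0.03  0.02] down-in-tool [-0.  1.  0.] jawyaw 166.47
[6.01319119e+02 4.85436783e-01 5.63120000e+01]
```

View pics/s5.png

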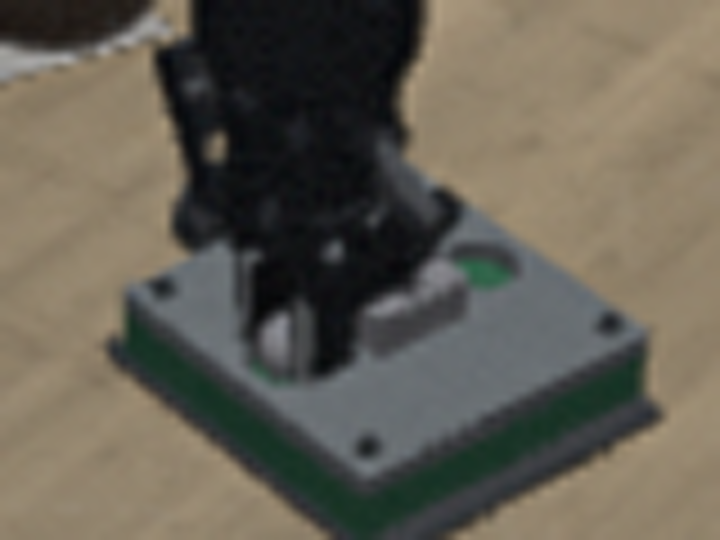

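```bash
python3 -m inch '[[0.45,0,0,0,0,0,0],[0.45,0,0,0,0,0,0],[0.45,0,0,0,0,0,0],[0.45,0,-0.5,0,0,0,0],[0.5,0,-4,0,0,0,0],[0.5,0,-7,0,0,0,0],[0.6,0,-7,0,0,0,0]]'
python3 - <<'E'
from h import *
im=arm.get_image("scene"); cv2.imwrite("pics/s6.png",cv2.resize(im[160:220,300:380],None,fx=9,fy=9,interpolation=cv2.INTER_CUBIC)[:,:,::-1])
p,q=cmd([[36,14,23.5,0,-55,0],[-.2,7.8,.35,0,.2,0],[0,-4,0,0,0,0],[25.4,.8,-6.9,0,0,0],[0,.8,0,0,0,0],[0,-7,0,0,0,0]]); print(p)
plan([473.6,-294.3,115],-13.5,p,q)
E
```

```text
clock: 5.37
position: [605.4, 1.1, 133.5]
ee_rot: [0.557, 0.442, -0.434, -0.552]
contact_force: [1.3, 0.1, 0.8]
gripper_width: 50.9
[6.01319119e+02 4.85436783e-01 1.26312000e+02]
pos [603.7   1.1 130.8] clock 5.42 width 51.4 F [ 0.6 -0.1 -0.6] j6 -0.51
shift cm [-31.65   1.13   5.53] turn [-0.   -0.01 -0.  ] down-in-tool [ 0.  1. -0.] jawyaw 166.49
```

View pics/s6.png

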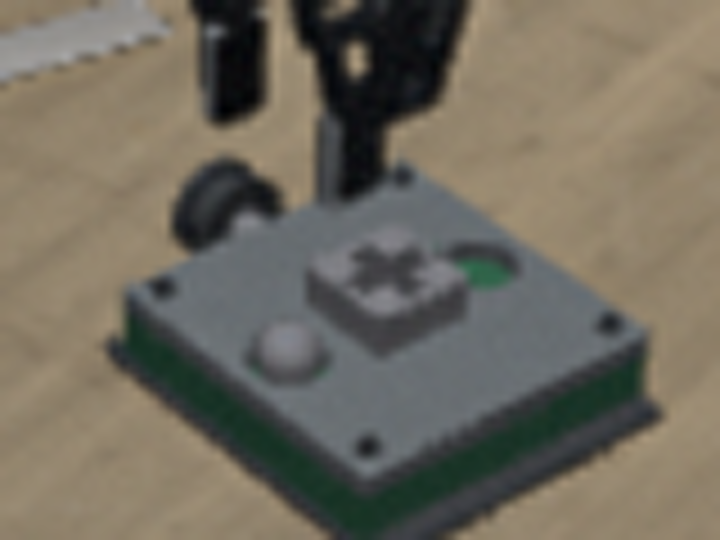

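Ball a sits in the left well (287,352 in the crop). On to ball b. I'll keep the carry height over the block, then descend to z≈32.

```bash
python3 -m inch '[[0.7,-31.65,1.1,5.5,0,0,0],[0.7,-31.65,1.1,5.5,0,0,0],[0.7,-31.65,1.1,5.5,0,0,0],[0.7,-31.65,1.1,5.5,0,0,0],[0.7,-31.65,1.1,5.5,0,0,0],[0.7,-31.65,1.1,5.5,0,0,0],[0.7,-31.65,1.1,5.5,0,0,0],[0.7,-31.65,1.1,5.5,0,0,0],[0.7,-31.65,1.1,5.5,0,0,0],[0.7,-31.65,4,5.5,0,0,0],[0.7,-31.65,7,5.5,0,0,0],[0.7,-31.65,9.4,5.5,0,0,0],[0.7,-31.65,9.4,5.5,0,0,0],[0.7,-31.65,9.4,5.5,0,0,0]]'
python3 - <<'E'
from h import *
plan([473.6,-294.3,32],-13.5)
E
```

```text
clock: 6.58
position: [473.1, -293.9, 31.2]
ee_rot: [-0.554, -0.437, 0.439, 0.556]
contact_force: [0.2, -0.7, 0.2]
gripper_width: 59.7
pos [ 473.1 -293.9   31.2] clock 6.58 width 59.7 F [ 0.2 -0.7  0.2] j6 0.03
shift cm [-0.03 -0.08 -0.06] turn [-0.21  0.04 -0.  ] down-in-tool [ 0.     1.    -0.004] jawyaw 166.54
```

```bash
python3 -m inch '[[0,0,0,0,0,0,0],[0,0,0,0,0,0,0],[0,0,0,0,0,0,0],[0,0,0,0,0,0,0],[0,0,0,0,0,0,0],[0,0,0,0,0,0,0],[0,0,-0.5,0,0,0,0],[0,0,-3,0,0,0,0],[0,0,-6,0,0,0,0],[0,0,-7,0,0,0,0],[0,0,-7,0,0,0,0]]'
python3 - <<'E'
from h import *
im=arm.get_image("scene"); cv2.imwrite("pics/s7.png",cv2.resize(im[110:200,370:490],None,fx=6,fy=6,interpolation=cv2.INTER_CUBIC)[:,:,::-1])
p,q=cmd([[36,14,23.5,0,-55,0],[-.2,7.8,.35,0,.2,0],[0,-4,0,0,0,0],[25.4,.8,-6.9,0,0,0],[0,.8,0,0,0,0],[0,-7,0,0,0,0],[-31.65,9.4,5.5,0,0,0],[0,-7,0,0,0,0]]); print(p)
plan([581.2,-84.8,102],-13.5,p,q)
E
```

```text
clock: 7.5
position: [475.6, -295.0, 105.6]
ee_rot: [0.557, 0.439, -0.437, -0.553]
contact_force: [1.0, -0.2, -0.5]
gripper_width: 20.0
[ 473.92415816 -294.41755406  102.312     ]
pos [ 474.4 -294.4  103.6] clock 7.55 width 20.5 F [-0.7 -0.2 -1.4] j6 0.03
shift cm [22.89  0.03 -5.54] turn [-0.   -0.01 -0.  ] down-in-tool [ 0.  1. -0.] jawyaw 166.49
```

View pics/s7.png

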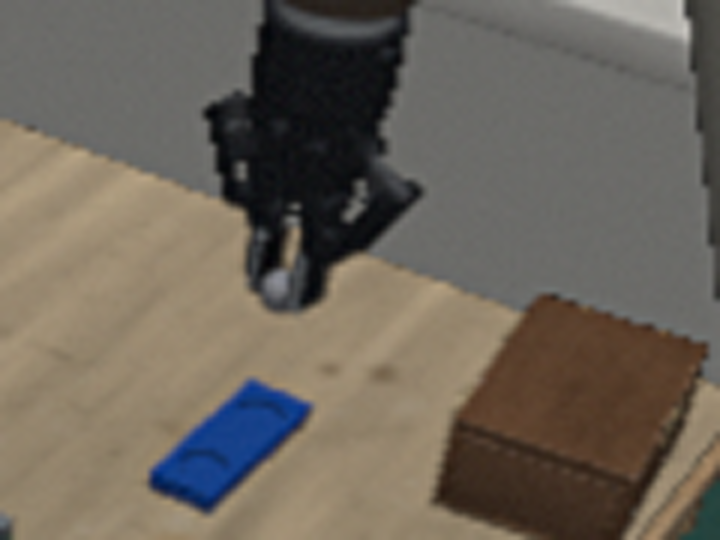

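Ball b is held (278,288 in the crop) and the strip is empty. Moving to the right well.

```bash
python3 -m inch '[[0,22.9,0,-5.55,0,0,0],[0,22.9,0,-5.55,0,0,0],[0,22.9,0,-5.55,0,0,0],[0,22.9,0,-5.55,0,0,0],[0,22.9,0,-5.55,0,0,0],[0,22.9,0,-5.55,0,0,0],[0,22.9,0,-5.55,0,0,0],[0,22.9,2.5,-5.55,0,0,0],[0,22.9,3.8,-5.55,0,0,0],[0,22.9,4.3,-5.55,0,0,0],[0,22.9,4.6,-5.55,0,0,0],[0,22.9,4.6,-5.55,0,0,0],[0,22.9,4.6,-5.55,0,0,0]]'
python3 - <<'E'
from h import *
im=arm.get_image("scene"); cv2.imwrite("pics/s8.png",cv2.resize(im[160:220,300:380],None,fx=9,fy=9,interpolation=cv2.INTER_CUBIC)[:,:,::-1])
plan([581.2,-84.8,56],-13.5)
E
```

```text
clock: 8.63
position: [580.9, -85.0, 56.1]
ee_rot: [-0.555, -0.437, 0.438, 0.556]
contact_force: [0.0, -0.5, -0.4]
gripper_width: 20.4
pos [581.1 -85.   56.2] clock 8.68 width 20.4 F [-0.4  0.1 -0.2] j6 -0.37
shift cm [ 0.03  0.02 -0.01] turn [-0.02 -0.03 -0.  ] down-in-tool [ 0.  1. -0.] jawyaw 166.47
```

View pics/s8.png

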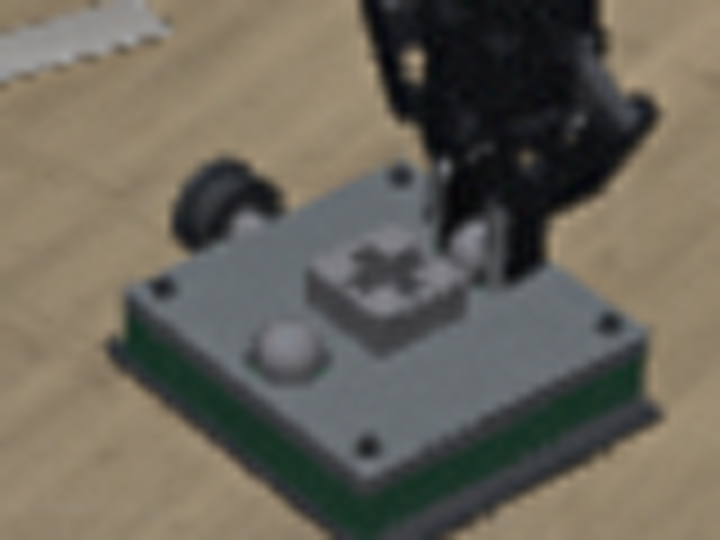

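The ball is over the right well (470,245 in the crop). Releasing.

```bash
python3 -m inch '[[0.45,0,0,0,0,0,0],[0.45,0,0,0,0,0,0],[0.45,0,0,0,0,0,0],[0.45,0,-0.5,0,0,0,0],[0.5,0,-4,0,0,0,0],[0.6,0,-8,0,0,0,0],[0.7,0,-12,0,0,0,0],[0.7,0,-12,0,0,0,0]]'
python3 - <<'E'
from h import *
im=arm.get_image("scene"); cv2.imwrite("pics/s9.png",cv2.resize(im[160:220,300:380],None,fx=9,fy=9,interpolation=cv2.INTER_CUBIC)[:,:,::-1])
p,q=cmd([[36,14,23.5,0,-55,0],[-.2,7.8,.35,0,.2,0],[0,-4,0,0,0,0],[25.4,.8,-6.9,0,0,0],[0,.8,0,0,0,0],[0,-7,0,0,0,0],[-31.65,9.4,5.5,0,0,0],[0,-7,0,0,0,0],[22.9,4.6,-5.55,0,0,0],[0,-12,0,0,0,0]]); print(p)
plan([492.8,294.6,150],-14.5,p,q)
plan([492.8,294.6,150],-14.5)
# block outline fit in the initial images
for n in("top","scene"):
    im=np.load(f"pics/{n}.npy"); 
    c=proj(n,[492.8,294.6,84])[0]; print(n,c)
E
```

```text
clock: 9.35
position: [586.3, -84.9, 186.1]
ee_rot: [0.559, 0.443, -0.434, -0.551]
contact_force: [1.2, -0.0, 2.0]
gripper_width: 59.9
[581.37041097 -84.71168204 176.312     ]
pos [584.3 -84.6 182.3] clock 9.4 width 59.9 F [ 0.5  0.2 -0.5] j6 -0.37
shift cm [34.81  2.63 17.47] turn [-0.    0.99 -0.  ] down-in-tool [ 0.  1. -0.] jawyaw 166.49
pos [584.3 -84.6 182.3] clock 9.4 width 59.9 F [ 0.5  0.2 -0.5] j6 -0.37
shift cm [34.74  3.13 17.76] turn [0.66 1.05 0.19] down-in-tool [-0.003  1.     0.012] jawyaw 166.55
top [245.45410158 239.57253431]
scene [295.50867533 259.86059467]
```

View pics/s9.png

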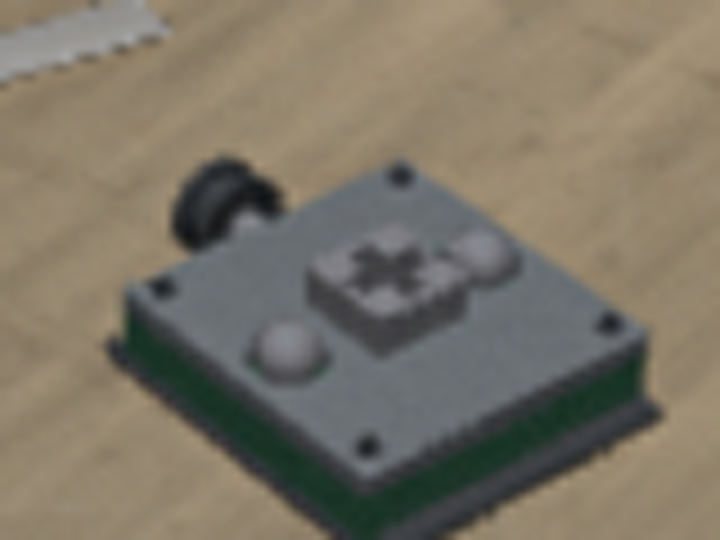

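Both balls are seated (287,352 and 484,257 in the crop). Next, fit the grip block's yaw from its dark silhouette in the first pictures.

Run:
```python
from h import *
from scipy.optimize import minimize
def sil(n,x,y,a,S=8,box=None):
    x0,y0,w,h=box; c=np.array([[i,j,k] for i in(-14,14) for j in(-14,14) for k in(48,84)],float)
    Rz=R.from_euler('z',a,degrees=True).as_matrix(); P=c@Rz.T+[x,y,0]
    u=((proj(n,P)-[x0,y0]+.5)*S).astype(np.float32)
    m=np.zeros((h*S,w*S),np.uint8); cv2.fillConvexPoly(m,np.round(cv2.convexHull(u)*16).astype(int),255,shift=4)
    return cv2.GaussianBlur(cv2.resize(m,(w,h),interpolation=cv2.INTER_AREA).astype(float)/255,(3,3),.6)
boxes={"top":(233,227,26,26),"scene":(281,248,32,32)}
D={}
for n,(x0,y0,w,h) in boxes.items():
    g=np.load(f"pics/{n}.npy")[y0:y0+h,x0:x0+w].mean(2); D[n]=np.clip((150-g)/(150-60),0,1)
    print(n,np.percentile(g,[2,20,50,90]))
def cost(p,ns): return sum((((sil(n,*p,box=boxes[n])-D[n])**2)*(1)).sum() for n in ns)
for ns in(["top"],["scene"],["top","scene"]):
    print(ns,[ (a,round(min(cost((492.8+dx,294.6+dy,a),ns) for dx in(-2,-1,0,1,2) for dy in(-2,-1,0,1,2)),2)) for a in range(-26,2,2)])
    r=min((minimize(cost,[492.8,294.6,a],args=(ns,),method='Nelder-Mead',options=dict(initial_simplex=[[492.8,294.6,a],[494.8,294.6,a],[492.8,296.6,a],[492.8,294.6,a+6]])) for a in(-20,-14,-8)),key=lambda r:r.fun); print(r.x.round(1),r.fun)
```

```text
top [ 70.33333333 115.         147.66666667 152.66666667]
scene [ 29.33333333  62.86666667 122.5        126.66666667]
['top'] [(-26, np.float64(14.77)), (-24, np.float64(14.14)), (-22, np.float64(13.43)), (-20, np.float64(12.9)), (-18, np.float64(12.51)), (-16, np.float64(12.47)), (-14, np.float64(12.5)), (-12, np.float64(12.64)), (-10, np.float64(12.93)), (-8, np.float64(13.29)), (-6, np.float64(13.94)), (-4, np.float64(14.76)), (-2, np.float64(15.96)), (0, np.float64(16.51))]
[492.6 294.5 -16.2] 12.294193416365776
['scene'] [(-26, np.float64(87.97)), (-24, np.float64(86.25)), (-22, np.float64(84.7)), (-20, np.float64(83.45)), (-18, np.float64(82.26)), (-16, np.float64(81.5)), (-14, np.float64(80.74)), (-12, np.float64(80.68)), (-10, np.float64(80.49)), (-8, np.float64(80.39)), (-6, np.float64(80.71)), (-4, np.float64(81.06)), (-2, np.float64(81.5)), (0, np.float64(82.03))]
[494.3 293.9  -9.4] 80.08409633706793
['top', 'scene'] [(-26, np.float64(103.02)), (-24, np.float64(100.46)), (-22, np.float64(98.25)), (-20, np.float64(96.66)), (-18, np.float64(95.54)), (-16, np.float64(94.62)), (-14, np.float64(93.94)), (-12, np.float64(94.15)), (-10, np.float64(94.49)), (-8, np.float64(94.83)), (-6, np.float64(95.66)), (-4, np.float64(96.97)), (-2, np.float64(97.86)), (0, np.float64(98.78))]
[493.5 294.5 -11.4] 93.71199668720222
```

The block yaw is about -14°, already near the base's -13.5°, so I'll keep the jaw at -13.5° and let the jaws square it. Moving over the plate.

```bash
python3 -m inch '[[0.75,34.8,2.6,17.5,0,0,0],[0.75,34.8,2.6,17.5,0,0,0],[0.75,34.8,2.6,17.5,0,0,0],[0.75,34.8,2.6,17.5,0,0,0],[0.75,34.8,2.6,17.5,0,0,0],[0.75,34.8,2.6,17.5,0,0,0],[0.75,34.8,2.6,17.5,0,0,0],[0.75,34.8,2.6,17.5,0,0,0],[0.75,34.8,2.6,17.5,0,0,0],[0.75,34.8,2.6,17.5,0,0,0],[0.75,34.8,2.6,17.5,0,0,0],[0.75,34.8,2.6,17.5,0,0,0],[0.75,34.8,2.6,17.5,0,0,0]]'
python3 - <<'E'
from h import *
plan([492.8,294.6,70],-13.5)
im=arm.get_image("scene"); cv2.imwrite("pics/s10.png",cv2.resize(im[190:310,230:350],None,fx=5,fy=5,interpolation=cv2.INTER_CUBIC)[:,:,::-1])
plan([492.8,294.6,70],-13.5)
p,q=cmd([[36,14,23.5,0,-55,0],[-.2,7.8,.35,0,.2,0],[0,-4,0,0,0,0],[25.4,.8,-6.9,0,0,0],[0,.8,0,0,0,0],[0,-7,0,0,0,0],[-31.65,9.4,5.5,0,0,0],[0,-7,0,0,0,0],[22.9,4.6,-5.55,0,0,0],[0,-12,0,0,0,0],[34.8,2.6,17.5,0,0,0]]); print(p)
E
```

```text
clock: 10.48
position: [492.2, 293.5, 149.9]
ee_rot: [0.555, 0.437, -0.438, -0.555]
contact_force: [1.0, 0.4, -0.3]
gripper_width: 64.3
pos [492.2 293.5 149.9] clock 10.48 width 64.3 F [ 1.   0.4 -0.3] j6 -1.06
shift cm [ 0.13  7.99 -0.04] turn [-0.05 -0.04 -0.07] down-in-tool [ 0.001  1.    -0.001] jawyaw 166.46
pos [492.4 293.2 150.1] clock 10.53 width 64.1 F [ 0.4 -0.8  0.8] j6 -1.06
shift cm [ 0.15  8.01 -0.01] turn [-0.03 -0.08 -0.05] down-in-tool [ 0.001  1.    -0.001] jawyaw 166.42
[492.48215676 294.53477907 150.312     ]
```

View pics/s10.png

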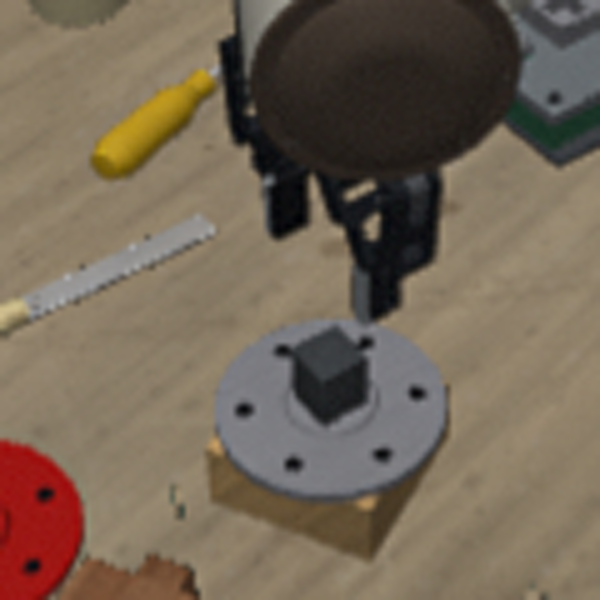

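```bash
python3 -m inch '[[0.75,0,3,0,0,0,0],[0.75,0,6,0,0,0,0],[0.75,0,8,0,0,0,0],[0.75,0,8,0,0,0,0],[0.75,0,8,0,0,0,0],[0,0,8,0,0,0,0],[0,0,8,0,0,0,0],[0,0,8,0,0,0,0],[0,0,8,0,0,0,0],[0,0,8,0,0,0,0],[0,0,8,0,0,0,0]]'
python3 - <<'E'
from h import *
im=arm.get_image("scene"); cv2.imwrite("pics/s11.png",cv2.resize(im[190:310,230:350],None,fx=5,fy=5,interpolation=cv2.INTER_CUBIC)[:,:,::-1])
plan([492.8,294.6,70],-13.5)
E
```

```text
clock: 11.45
position: [493.4, 295.2, 72.2]
ee_rot: [0.555, 0.439, -0.437, -0.555]
contact_force: [0.2, -0.9, 7.2]
gripper_width: 27.3
pos [493.4 295.2  72.3] clock 11.5 width 27.3 F [-0.1 -0.8  6.5] j6 -1.06
shift cm [-0.07  0.23  0.04] turn [0.13 0.04 0.14] down-in-tool [-0.003  1.     0.002] jawyaw 166.54
```

View pics/s11.png

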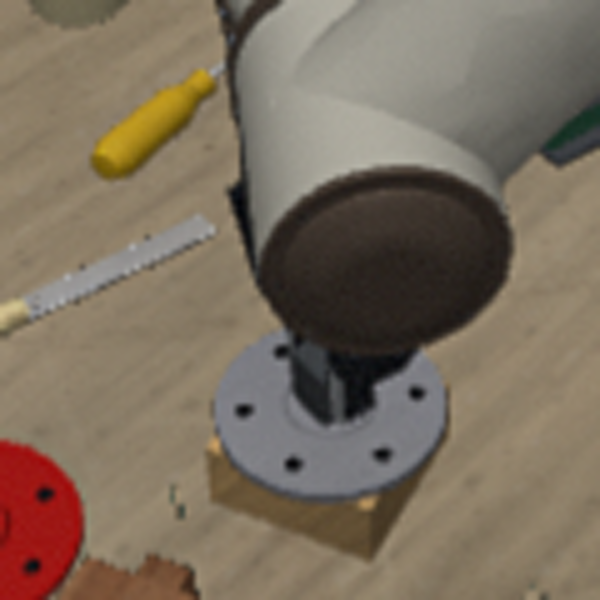

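Gripped (width 27.3). Lifting and carrying over the socket.

```bash
cat > log.py <<'E'
L=[[36,14,23.5,0,-55,0],[-.2,7.8,.35,0,.2,0],[0,-4,0,0,0,0],[25.4,.8,-6.9,0,0,0],[0,.8,0,0,0,0],[0,-7,0,0,0,0],[-31.65,9.4,5.5,0,0,0],[0,-7,0,0,0,0],[22.9,4.6,-5.55,0,0,0],[0,-12,0,0,0,0],[34.8,2.6,17.5,0,0,0],[0,8,0,0,0,0]]
E
python3 -m inch '[[0,0,-1,0,0,0,0],[0,0,-3,0,0,0,0],[0,0,-6,0,0,0,0],[0,0,-9,0,0,0,0],[0,0,-9,0,0,0,0],[0,0,-9,0,0,0,0]]'
python3 - <<'E'
from h import *; from log import L
im=arm.get_image("scene"); cv2.imwrite("pics/s12.png",cv2.resize(im[180:300,230:350],None,fx=5,fy=5,interpolation=cv2.INTER_CUBIC)[:,:,::-1])
p,q=cmd(L+[[0,-9,0,0,0,0]]); print(p)
plan([591.6,-42.3,150],-13.5,p,q)
E
```

```text
clock: 12.0
position: [492.2, 295.0, 161.7]
ee_rot: [-0.555, -0.439, 0.437, 0.556]
contact_force: [-0.8, -0.1, -5.0]
gripper_width: 27.1
[492.48215676 294.53477907 160.312     ]
pos [491.1 294.  159.8] clock 12.05 width 27.1 F [-0.5 -0.2 -5.8] j6 -1.06
shift cm [-30.44   1.03 -17.5 ] turn [-0.   -0.01 -0.  ] down-in-tool [ 0.  1. -0.] jawyaw 166.49
```

View pics/s12.png

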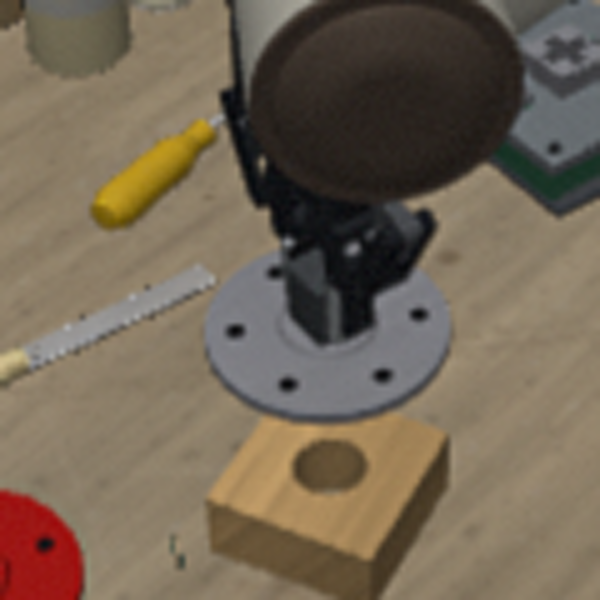

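The plate is lifted, level and clear of the stand. Carrying it to about z 135 above the socket.

```bash
python3 -m inch '[[0,-30.4,1,-17.5,0,0,0],[0,-30.4,1,-17.5,0,0,0],[0,-30.4,1,-17.5,0,0,0],[0,-30.4,1,-17.5,0,0,0],[0,-30.4,1,-17.5,0,0,0],[0,-30.4,1,-17.5,0,0,0],[0,-30.4,1,-17.5,0,0,0],[0,-30.4,1,-17.5,0,0,0],[0,-30.4,1,-17.5,0,0,0],[0,-30.4,1,-17.5,0,0,0],[0,-30.4,1,-17.5,0,0,0],[0,-30.4,2.5,-17.5,0,0,0],[0,-30.4,2.5,-17.5,0,0,0],[0,-30.4,2.5,-17.5,0,0,0]]'
python3 - <<'E'
from h import *; from log import L
for n,(x0,y0,w,h,s) in dict(scene=(290,120,120,100,6),top=(315,150,110,100,6)).items():
    im=arm.get_image(n); np.save(f"pics/{n}13.npy",im); cv2.imwrite(f"pics/{n}13.png",cv2.resize(im[y0:y0+h,x0:x0+w],None,fx=s,fy=s,interpolation=cv2.INTER_CUBIC)[:,:,::-1])
p,q=cmd(L+[[0,-9,0,0,0,0],[-30.4,2.5,-17.5,0,0,0]]); print(p)
plan([591.6,-42.3,150],-13.5)
E
```

```text
clock: 13.22
position: [589.8, -41.0, 133.5]
ee_rot: [-0.554, -0.437, 0.44, 0.556]
contact_force: [0.4, 0.9, -4.3]
gripper_width: 27.2
[591.64623696 -41.9284213  135.312     ]
pos [591.4 -41.  135.3] clock 13.32 width 26.9 F [ 0.8 -0.7 -4.4] j6 -0.44
shift cm [-0.12 -1.47 -0.05] turn [-0.04  0.09 -0.02] down-in-tool [ 0.     1.    -0.001] jawyaw 166.59
```

View pics/scene13.png

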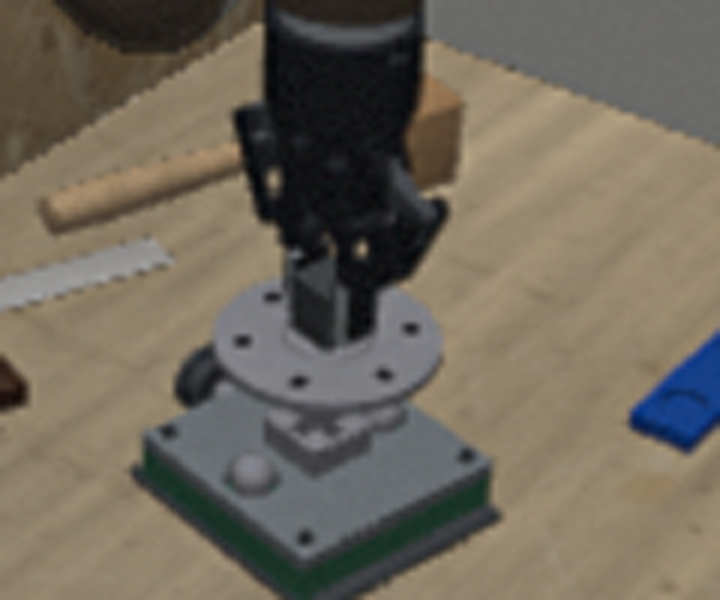

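View pics/top13.png

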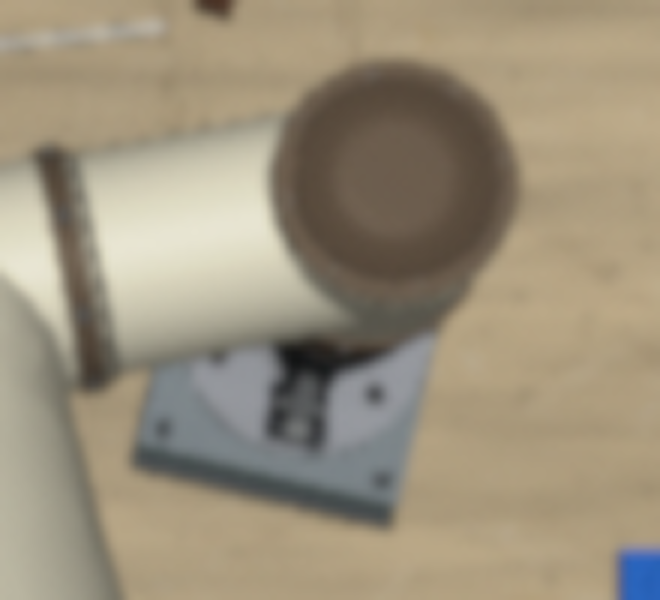

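Run:
```python
from h import *
from scipy.optimize import least_squares
h=(np.array([(411,329),(385,375),(299,382),(242,341),(273,297)])+.5)/6-.5+[290,120]
ang=np.array([-74.,-134,166,106,46])
def P(v,tilt=False):
    a=np.radians(ang+v[3]); p=np.c_[43*np.cos(a),43*np.sin(a),0*a]
    if len(v)>4: p=p@R.from_rotvec([v[4],v[5],0]).as_matrix().T
    return p+v[:3]
f=lambda v:(proj("scene",P(v))-h).ravel()
r=least_squares(f,[591,-42,108,0]); print(r.x.round(2),np.abs(r.fun).max().round(2))
z=103.0+8
g=least_squares(lambda w:f([w[0],w[1],z,w[2]]),[591,-42,0]); print("z fixed",g.x.round(2),np.abs(g.fun).max().round(2))
r=least_squares(lambda v:np.r_[f(v),3*v[4:]],[591,-42,108,0,0,0]); print(r.x.round(3),np.abs(r.fun).max().round(2))
b=(np.array([(168,431),(466,455),(306,538)])+.5)/6-.5+[290,120]; print(back("scene",b,40).round(1))
ht=(np.array([(219,357),(375,394)])+.5)/6-.5+[315,150]; bt=(np.array([(163,430),(382,481)])+.5)/6-.5+[315,150]
print("top holes",back("top",ht,z).round(1),"bolts",back("top",bt,40).round(1))
```

```text
[588.33 -40.61 109.8  -59.55] 0.14
z fixed [587.39 -39.19 -59.56] 0.12
[ 5.87904e+02 -3.99860e+01  1.10315e+02 -5.96310e+01  0.00000e+00
  3.00000e-03] 0.13
[[ 6.574e+02 -4.000e-01  4.000e+01]
 [ 5.253e+02 -8.170e+01  4.000e+01]
 [ 5.502e+02  2.510e+01  4.000e+01]]
top holes [[576.8  -0.6 111. ]
 [559.9 -72.4 111. ]] bolts [[550.2  23.   40. ]
 [525.8 -83.   40. ]]
```

```bash
cat > det.py <<'E'
from h import *
def cent(n,im,guess,r=3):
    g=im.mean(2); out=[]
    for u,v in guess:
        for _ in range(4):
            x0,y0=int(round(u)),int(round(v)); w=g[y0-r:y0+r+1,x0-r:x0+r+1]; yy,xx=np.mgrid[-r:r+1,-r:r+1]
            m=np.clip(np.median(w)-8-w,0,None)*((xx**2+yy**2)<=r*r+1); u,v=x0+(m*xx).sum()/m.sum(),y0+(m*yy).sum()/m.sum()
        out.append((u,v))
    return np.array(out)
E
python3 -m inch '[[0,0,0,0,0,0,0],[0,0,0,0,0,0,0],[0,0,0,0,0,0,0]]'
python3 - <<'E'
from det import *
from scipy.optimize import least_squares
np.set_printoptions(precision=1,suppress=True)
s0=np.load("pics/scene.npy"); t0=np.load("pics/top.npy")
s=arm.get_image("scene"); plan([591.6,-42.3,135],-13.5); t=arm.get_image("top"); plan([591.6,-42.3,135],-13.5)
F=lambda a,s,o:(np.array(a,float)+.5)/s-.5+o
def circ(n,im,g,ang,z):
    h=cent(n,im,g,2); P=back(n,h,z)[:,:2]
    r=least_squares(lambda v:(P-v[:2]-43*np.c_[np.cos(np.radians(ang)+v[2]),np.sin(np.radians(ang)+v[2])]).ravel(),[*P.mean(0),0])
    print(n,"plate",r.x[:2],"yaw",np.degrees(r.x[2]),"res",np.abs(r.fun).max())
a5=np.array([-134.,166,106,46,-14])
circ("scene",s,F([(411,329),(385,375),(299,382),(242,341),(273,297)],6,[290,120]),a5,111)
circ("top",t,F([(219,357),(375,394)],6,[315,150]),np.array([106.,-134]),111)
# start pose of the plate, same detectors
circ("scene",s0,F([(291,161),(426,149),(507,229),(453,327),(310,342),(231,256)],8,[250,240]),np.array([-14.,-74,-134,166,106,46]),48)
circ("top",t0,F([(124,360),(203,338),(261,395),(239,474),(160,497),(102,440)],5.5,[215,165]),np.array([46.,-14,-74,-134,166,106]),48)
for n,im,g in(("top",t0,F([(140,112),(341,160),(295,358),(94,310)],5.5,[325,165])),("scene",s0,F([(109,161),(267,87),(406,186),(245,268)],6,[300,165])),):
    P=back(n,cent(n,im,g,2),40); print(n,"base",P.mean(0),P[:,:2].tolist())
E
```

```text
clock: 13.57
position: [591.7, -41.5, 135.8]
ee_rot: [0.555, 0.438, -0.438, -0.555]
contact_force: [-0.5, -0.3, -4.6]
gripper_width: 27.0
pos [591.7 -41.7 135.7] clock 13.62 width 27.1 F [ 1.4  0.2 -4.8] j6 -0.44
shift cm [-0.1  0.1 -0. ] turn [0. 0. 0.] down-in-tool [-0.  1.  0.] jawyaw 166.52
pos [591.6 -41.7 135.6] clock 13.67 width 26.9 F [ 0.3 -0.1 -4.2] j6 -0.44
shift cm [-0.1  0.1 -0. ] turn [0. 0. 0.] down-in-tool [-0.  1.  0.] jawyaw 166.51
scene plate [591.4 -43.2] yaw -0.37900387135728064 res 1.3828125360639234
top plate [590.8 -41.8] yaw 0.24845632321861752 res 0.22195171018635662
scene plate [493.1 294.9] yaw 0.07226157458936663 res 1.5256330456772602
top plate [492.5 295.1] yaw 0.07220410113262755 res 0.11910962692123306
top base [591.9 -42.6  40. ] [[658.1084807278107, -1.8197173289681814], [632.5826218781203, -108.54206267475644], [526.2544654069543, -83.34368393695468], [550.7727097242937, 23.383230967996717]]
scene base [591.2 -40.7  40. ] [[657.1290547284459, -0.033076552840043405], [631.7906170654073, -106.83779004137557], [524.9849916081544, -81.14337386232648], [550.7980745939315, 25.28631050173442]]
```

With the arm settled, the plate and base agree within about 1 mm in the top camera (scene residuals are larger). I'll make a small correction, then lower slowly to the socket mouth and feel for contact.

```bash
python3 -m inch '[[0,-0.03,1,-0.05,0,0,0],[0,-0.03,2,-0.05,0,0,0],[0,-0.03,2.4,-0.05,0,0,0],[0,-0.03,2.6,-0.05,0,0,0],[0,-0.03,2.8,-0.05,0,0,0],[0,-0.03,3.0,-0.05,0,0,0],[0,-0.03,3.2,-0.05,0,0,0],[0,-0.03,3.4,-0.05,0,0,0],[0,-0.03,3.4,-0.05,0,0,0],[0,-0.03,3.4,-0.05,0,0,0]]'
python3 - <<'E'
from h import *
im=arm.get_image("scene"); cv2.imwrite("pics/s14.png",cv2.resize(im[120:220,290:410],None,fx=6,fy=6,interpolation=cv2.INTER_CUBIC)[:,:,::-1])
plan([591.9,-42.3,101.5],-13.5)
E
```

```text
clock: 14.5
position: [592.0, -42.3, 101.4]
ee_rot: [0.555, 0.438, -0.438, -0.555]
contact_force: [0.2, 0.6, -5.0]
gripper_width: 27.5
pos [592.1 -42.3 101.5] clock 14.55 width 26.7 F [ 0.5  0.4 -3.4] j6 -0.44
shift cm [-0.01 -0.    0.02] turn [0.02 0.01 0.  ] down-in-tool [-0.  1.  0.] jawyaw 166.51
```

View pics/s14.png

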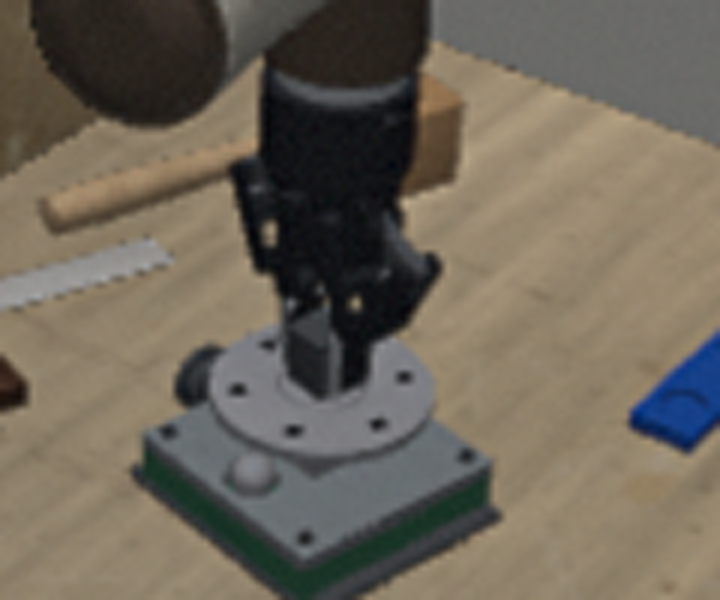

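No side load at z 101.5, so the stem appears to have entered the socket. Pressing on against the spring.

```bash
python3 -m inch '[[0,0,0.3,0,0,0,0],[0,0,0.5,0,0,0,0],[0,0,0.7,0,0,0,0],[0,0,0.9,0,0,0,0],[0,0,1.1,0,0,0,0],[0,0,1.1,0,0,0,0],[0,0,1.1,0,0,0,0]]'
python3 - <<'E'
from h import *
plan([591.9,-42.3,90.5],-13.5)
E
```

```text
clock: 15.13
position: [592.3, -42.2, 90.9]
ee_rot: [0.555, 0.438, -0.438, -0.555]
contact_force: [-1.2, 0.4, 3.4]
gripper_width: 27.3
pos [592.3 -42.2  90.9] clock 15.13 width 27.3 F [-1.2  0.4  3.4] j6 -0.44
shift cm [-0.02  0.04  0.04] turn [0.05 0.02 0.01] down-in-tool [-0.     1.     0.001] jawyaw 166.52
```

Force (about 8 N net of weight) matches 6 mm of spring compression. Going home.

```bash
python3 -m inch '[[0,0,0.2,0,0,0,0],[0,0,0.4,0,0,0,0],[0,0,0.6,0,0,0,0],[0,0,0.8,0,0,0,0],[0,0,0.9,0,0,0,0],[0,0,0.9,0,0,0,0],[0,0,0.9,0,0,0,0],[0,0,0.9,0,0,0,0]]'
python3 - <<'E'
from h import *
plan([591.9,-42.3,81.5],-13.5)
im=arm.get_image("scene"); cv2.imwrite("pics/s15.png",cv2.resize(im[120:220,290:410],None,fx=6,fy=6,interpolation=cv2.INTER_CUBIC)[:,:,::-1])
plan([591.9,-42.3,81.5],-13.5)
E
```

```text
clock: 15.8
position: [592.4, -42.3, 85.2]
ee_rot: [0.556, 0.438, -0.438, -0.554]
contact_force: [-9.1, 2.3, 23.3]
gripper_width: 26.9
pos [592.4 -42.3  85.2] clock 15.8 width 26.9 F [-9.1  2.3 23.3] j6 -0.44
shift cm [-0.01  0.37  0.05] turn [ 0.11  0.08 -0.02] down-in-tool [0.    1.    0.002] jawyaw 166.58
pos [592.4 -42.3  85.2] clock 15.85 width 27.6 F [-8.1  2.4 22.2] j6 -0.44
shift cm [-0.01  0.37  0.05] turn [ 0.11  0.08 -0.02] down-in-tool [0.    1.    0.002] jawyaw 166.58
```

View pics/s15.png

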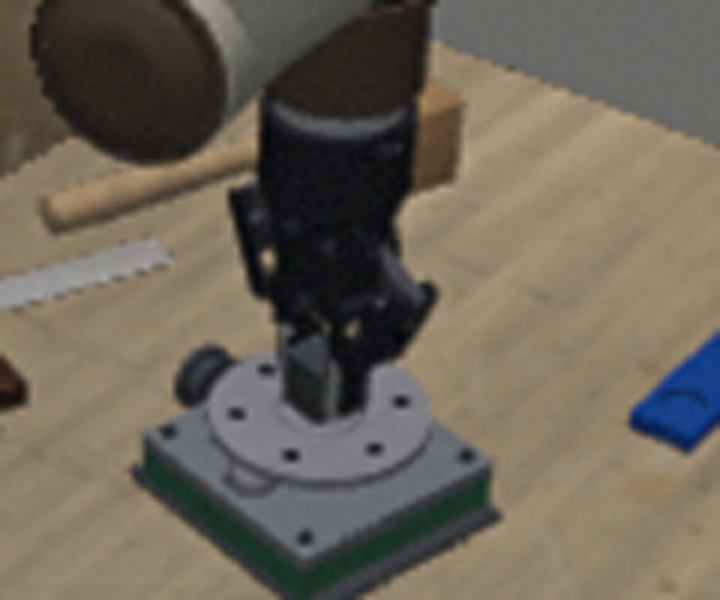

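It stopped hard at z 85.2, where home was predicted (85.3). I'll check the plate height and centre from the hole pattern before handing in.

Run:
```python
from det import *
from scipy.optimize import least_squares
im=arm.get_image("scene")
h=(np.array([(401,401),(374,449),(291,456),(237,413),(266,370)])+.5)/6-.5+[290,120]
ang=np.radians([-134.,166,106,46,-14])
def f(v): 
    a=ang+v[3]; return (proj("scene",np.c_[43*np.cos(a)+v[0],43*np.sin(a)+v[1],0*a+v[2]])-h).ravel()
r=least_squares(f,[591,-42,61,0]); print("free",r.x[:3].round(1),np.degrees(r.x[3]).round(2),np.abs(r.fun).max().round(2))
for z in(58,61,64,67):
    g=least_squares(lambda w:f([w[0],w[1],z,w[2]]),[591,-42,0]); print(z,g.x.round(2),np.abs(g.fun).max().round(2))
plan([591.9,-42.3,85],-13.5)
```

```text
free [593.5 -45.   59.3] 0.26 0.2
58 [594.49 -46.38   0.  ] 0.2
61 [592.27 -43.05   0.  ] 0.19
64 [590.04 -39.72   0.  ] 0.21
67 [587.82 -36.4    0.  ] 0.24
pos [592.4 -42.3  85.2] clock 15.9 width 27.1 F [-9.   2.8 22.9] j6 -0.44
shift cm [-0.01  0.02  0.04] turn [ 0.11  0.07 -0.01] down-in-tool [0.    1.    0.002] jawyaw 166.57
```

Run:
```python
from bench import arm
print(arm.job_done())
```

```text
the job is handed in; nothing more can be done
None
```

The clutch is together and handed in at 15.9 s of the 51 s allowed, with the plate still gripped and pressed down. No verdict is reported, so what follows rests on my own checks.

**What I did:** I laid both balls from the blue strip in the two wells. I then took the grey plate out of its stand and slid it into the socket with the jaws at the base's yaw of about -13.5°. The plate already lay at about -14°, so almost no turning was needed. I did not touch the screwdriver, the chisel or the red look-alike.

**Last checks:**
- **Balls:** after release, both were seated in their wells in the camera picture.
- **Plate home:** the tool stopped hard at z = 85.2 mm, against 85.3 mm predicted. It was pressing with about 23 N, and halfway down the force matched the spring.
- **Plate position:** the bolt-hole pattern in the scene camera fits the home height, centred at about (592, -43) mm. The yaw error is below 0.5°.
- **Grip:** the fingers are closed to 27 mm on the 28 mm grip block.

**Where checks disagreed:**
- **Camera height:** with height left free, the scene-camera fit gave the top of the plate at 59.3 mm instead of 61 mm. That camera is weak along its line of sight.
- **Camera against camera:** the two cameras differed by 1–2 mm on the base and plate centres.
- **Sideways load:** about 9 N remained on the tool, most likely a spline leaning on its slot wall.

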